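# Load a sample vial into the bench photometer and latch its drawer

### The arm

A 6-joint arm with a two-finger parallel gripper is mounted at the origin on a cart in front of the work surface, level with it; the furniture and walls round the work are solid. World frame = base frame: x ahead of the robot, y to its left, z up, the work surface at z = 0. Lengths are in m, angles in rad, forces in N, time in s.
With the tool pointing down it reaches from about 0.35 to 0.975 m from the base axis. Payload 4.9 kg.
Tool frame: the origin (TCP) lies at the very end of the fingers, on their centre line; the grasp point (between the pads) lies 19 mm behind it; z points along the fingers, x is the direction in which the jaws open and shut, and the axes are right-handed (so a half turn about z gives the same grasp; the last joint's range is limited). The gripper opens to 85 mm and grips with 20 to 120 N. Pads are 22 mm wide; open, the fingers measure 114 mm over their backs; the gripper's body (76 mm by 85 mm) begins 54 mm behind the grasp point. The pads swing forward as they close: fully open they stand 13 mm farther back than shut.
Start: joints at [-1.278, 0.053, 1.613, -0, 1.476, -0.119], TCP at [0.25, -0.573, 0.204] pointing down, gripper open.
Joint ranges: [-3.01, 3.01], [-1.01, 2.22], [0.06, 2.58], [-1.02, 4.17], [0.09, 2.62], [-3.14, 3.14]. Speed limits (rad/s): [2.57, 2.57, 3.14, 3.14, 3.14, 3.14].

### API

Orientations are given as a rotation vector (axis times angle).
In Python, from station import ctrl gives the robot as it stands.
- The arm moves only by the shell command python3 -m handwheel 'ROWS' [OPENING] [FORCE]. ROWS is a JSON object of lists of equal length, an entry for each row: "offset": the shift along the world's x, y, z in units of 40 mm (1.0 is 40 mm), a list of three; "roll": the turn about the world's z in units of 6 degrees (1.0 is 6 degrees). A call has exactly 10 rows; each row is the pose to reach, as a shift and turn from the pose commanded when the call began; what a row does not reach only later rows make up. A row lasts 1/10 s, in which the tool goes at most 50 mm and 8.59 degrees, less where a joint would pass 70% of its speed; a pose out of reach is approached as far as the arm can. A call with a gripper value outside its range is refused whole. OPENING is the finger opening in mm, from 0 to 85.4, set as the call begins (- or left out, the last holds). The fingers move at their own pace and stop on an object; FORCE is the grip in N (left out, the last holds). Time passes only in rows, so rows that repeat a pose let the fingers close, or fill a call up. It gives the time, the measured TCP pose, the force and the opening at its end, in the units of the state.
- ctrl.get_obs(): the state, without advancing time (a new reading comes with each control period).
- ctrl.get_image(name): name is "scene" or "top" or "wrist"; returns a dict with "img" (480x640x3 uint8, red, green, blue), "fx", "fy", "cx", "cy" (pixels), "T" (4x4, takes a point from camera to world coordinates). Camera axes: x right, y down, z forward; pixel columns grow to the right and rows downward; lengths in m; the calibration is good to about 2 mm. A picture is of the moment at which its call begins. There is no depth.
- ctrl.finish_job(): hands the job in, once; it reports no verdict.
The state is a dict: "t": time; "q": joint angles; "dq": joint speeds; "effort": joint torques, N m; "tool_pos": TCP position; "tool_rot": TCP orientation; "contact_force": force on the tool from outside, world axes, zero at the start; "wrist_torque": the same for the moment, N m; "opening": finger opening in m.
Only numpy, scipy, OpenCV 4.12 (cv2) and the standard library are available. Lean on these libraries where they do the work, as an engineer would, in place of code of your own. Each camera call takes 0.05 s, during which the arm holds its last target.

### The job

Stand the little white-capped sample vial, the smallest on the bench, in the round well of the photometer's open drawer, keeping it upright. Then press the drawer in as far as it will go and let go, and check that it has stayed latched, its front flush with the housing; if it has popped out again, press it once more. Leave the blue-capped reagent bottle where it stands.

Things in the scene. Friction and masses are not known exactly. Their poses are not given: they have to be found in the camera images.
- vial_center (a point): Centre (half-way up) of the sample vial: round, 23 mm in diameter, 46 mm high, white, with a white screw cap 21 mm wide on the top 10 mm; about 25 g, standing loose on the bench left or right of the photometer. z axis: up along it. Only the lowest 9 mm of it go into the well, so hold it by its upper half.
- well_floor (a point): Centre of the floor of the round well in the drawer, 16 mm above the bench: 26.5 mm in diameter, 9 mm deep, mouth chamfered, bored in an aluminium block 70 mm wide whose top is 25 mm above the bench; 32 mm behind the drawer front's inner face. Moves with the drawer. x axis: straight into the photometer; y: left across the drawer; z: up. A vial in the well has its centre 23 mm above this point.
- press_pad (a point): Centre of the front face of the press pad, 40 mm above the bench: a black rounded block 48 mm wide and 24 mm high that stands 16 mm out from the drawer's grey front (80 x 57 mm). Moves with the drawer. x axis: straight into the photometer, the way to press; y: to the left; z: up.
- drawer (a joint): How far the drawer stands out (m): 0 latched, front flush; starts 0.066 to 0.088, friction 1.5 N. From 0.024 inward a spring pushes it out with 3 N, 5.5 N at 0. Push-push latch: pressed past flush to the stop at -0.006 to -0.007 (12 N; it catches from 5 mm past flush on, at 8 N) and let go, it returns to 0 and stays. Pressed less, or pressed again once latched, it springs out to about 0.023.
- photometer: The bench photometer, a white box fixed to the bench, drawer toward the robot: 215 mm deep, 130 mm wide, 77 mm high in front, rising from 80 mm behind its front to 116 mm at the back; the slope carries a dark display and four round keys. Origin: on the bench under its middle. x axis: from front to back; y: left; z: up.
- reagent_center (a point): Centre (half-way up) of the reagent bottle, a bystander: round-shouldered white bottle, 38 mm in diameter, 52 mm high, with a blue screw cap, standing on the other side of the photometer from the vial.
- sample_vial: The sample vial itself; origin at the centre of its underside, z axis up along it.
There are look-alikes about, which are no part of the job. Leave any brown or orange look-alike of the sample_vial alone.

How it is judged:
By the outcome, as a careful person would: the job done as asked, in the order asked, and still so for the second after the job is handed in, with the robot touching nothing.
It also fails if it takes over 58 s, if anything falls off the work surface, if the arm or the gripper's body presses on something with over 40 N, if the wrist force passes 120 N, or if a joint passes its speed limit or range.

## Working session

There is one attempt and no reset: what is moved stays moved. The work goes in short steps, Python scripts to look and compute and a shell command to move; the robot and the scene stay as the last step left them, time stands still between calls to the robot, and variables do not carry over. Pictures are saved under pics/ and viewed, and the job is handed in when it is done.

```bash
mkdir -p pics; ls; python3 - <<'E'
from station import ctrl
import cv2
for n in ("scene","top"):
    d=ctrl.get_image(n); cv2.imwrite(f"pics/{n}0.png",d["img"][:,:,::-1]); print(n,d["fx"],d["cx"],d["cy"],d["T"].round(3).tolist())
o=ctrl.get_obs(); print({k:o[k] for k in ("t","tool_pos","tool_rot","contact_force","opening")})
E
```

```text
pics
scene 535.2498658959797 329.30192482852453 238.38244626154497 [[-0.912, -0.278, 0.3, 0.239], [-0.409, 0.638, -0.653, 0.665], [-0.01, -0.718, -0.696, 0.775], [0.0, 0.0, 0.0, 1.0]]
top 446.8102772016576 314.78925442447377 230.96854632851742 [[-0.014, -0.979, 0.202, 0.363], [-1.0, 0.013, -0.007, 0.011], [0.004, -0.202, -0.979, 0.98], [0.0, 0.0, 0.0, 1.0]]
{'t': 0.1, 'tool_pos': array([ 0.24998441, -0.57215404,  0.20307298]), 'tool_rot': array([-2.62768335e+00,  1.71966872e+00,  2.23677448e-03]), 'contact_force': array([-0.77355084,  0.03219911, -0.12585353]), 'opening': 0.08492828441115104}
```

View pics/scene0.png

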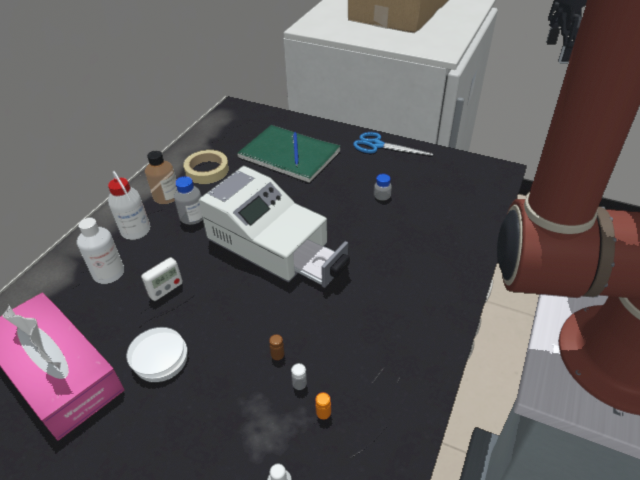

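View pics/top0.png

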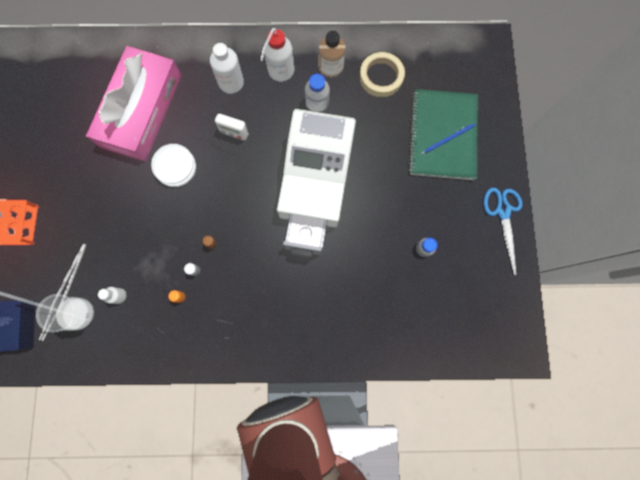

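```bash
cat > h.py <<'E'
import numpy as np
def ray(d,u,v):
    r=d["T"][:3,:3]@np.array([(u-d["cx"])/d["fx"],(v-d["cy"])/d["fy"],1]); return d["T"][:3,3],r
def atz(d,u,v,z):
    c,r=ray(d,u,v); return c+r*(z-c[2])/r[2]
def proj(d,p):
    q=np.linalg.inv(d["T"])@np.append(p,1); return np.array([d["fx"]*q[0]/q[2]+d["cx"],d["fy"]*q[1]/q[2]+d["cy"]])
E
python3 - <<'E'
import cv2,numpy as np
a=cv2.imread("pics/scene0.png");b=cv2.imread("pics/top0.png")
f=lambda i,x,y,w,h:cv2.resize(i[y:y+h,x:x+w],(400,300),interpolation=cv2.INTER_CUBIC)
cv2.imwrite("pics/c0.png",np.vstack([np.hstack([f(a,250,330,100,75),f(b,160,230,80,60)]),np.hstack([f(a,280,220,80,60),f(b,265,200,80,60)])]))
E
```

```text
(no output)
```

View pics/c0.png

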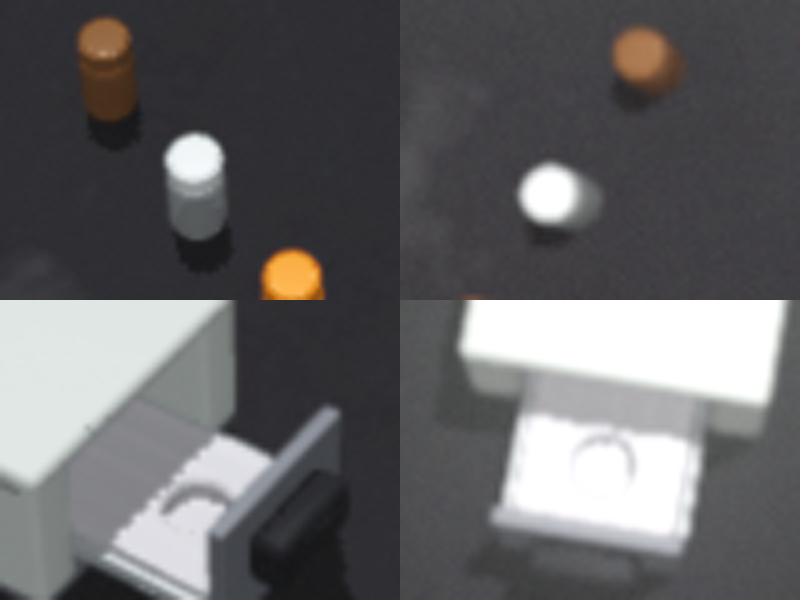

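```bash
python3 - <<'E'
from station import ctrl
from h import *
t=ctrl.get_image("top");s=ctrl.get_image("scene")
print("vial",atz(t,190,268.6,.046),atz(s,298.5,369.2,.046))
print("brown",atz(t,160+48,230+10.8,.046),"orange",atz(t,176,296,.046))
print("white bottle top",atz(t,103,296,.08))
w=atz(t,305.4,233.6,.025);print("well",w, "in scene",proj(s,w))
# front top edge corners of drawer front z=.057ish, housing top front z=.077
P=lambda x,y:(265+(x-400)/5,200+(y-300)/5)
L=atz(t,*P(460,348),.077);R=atz(t,*P(773,403),.077);print("housing",L,R,np.linalg.norm(L-R),np.degrees(np.arctan2(*(L-R)[[0,1]])))
L=atz(t,*P(494,517),.057);R=atz(t,*P(683,550),.057);print("drawer front",L,R,np.linalg.norm(L-R),np.degrees(np.arctan2(*(L-R)[[0,1]])))
E
```

```text
vial [0.47802554 0.26742946 0.046     ] [0.4780001  0.26864796 0.046     ]
brown [0.53678143 0.2317812  0.046     ] orange [0.42145697 0.29395454 0.046     ]
white bottle top [0.42129338 0.4289735  0.08      ]
well [0.55388752 0.02521304 0.025     ] in scene [320.16969098 260.89932389]
housing [0.59524686 0.083129   0.077     ] [ 0.57006936 -0.04672936  0.077     ] 0.1322766061335532 10.972614629676523
drawer front [0.5271249 0.0702285 0.057    ] [ 0.51208254 -0.00879256  0.057     ] 0.08044005000781634 10.777809266396025
```

The vial meant is the white one (top 190,269; scene 299,370). It is the smallest and stands between the brown (208,241) and orange (177,297) look-alikes. The white bottle at top (112,295) is larger. Both cameras agree to 1 mm on its position. Next I move above it.

```bash
python3 -m handwheel '{"offset":[[0.28,1.05,0],[0.57,2.1,0],[0.85,3.15,0],[1.14,4.2,0],[1.42,5.25,0],[1.71,6.3,0],[1.99,7.35,0],[2.28,8.4,0],[2.56,9.45,0],[2.85,10.5,0]],"roll":[-0.3,-0.6,-0.9,-1.2,-1.5,-1.8,-2.1,-2.4,-2.7,-2.9]}' 85
python3 -m handwheel '{"offset":[[0.28,1.05,0],[0.57,2.1,0],[0.85,3.15,0],[1.14,4.2,0],[1.42,5.25,0],[1.71,6.3,0],[1.99,7.35,-0.2],[2.28,8.4,-0.6],[2.56,9.45,-1.0],[2.85,10.5,-1.4]],"roll":[-0.3,-0.6,-0.9,-1.2,-1.5,-1.8,-2.1,-2.4,-2.7,-2.87]}'
python3 - <<'E'
from station import ctrl
import cv2
from h import *
from scipy.spatial.transform import Rotation as R
d=ctrl.get_image("wrist"); cv2.imwrite("pics/w1.png",d["img"][:,:,::-1])
o=ctrl.get_obs();print(o["t"],o["tool_pos"],R.from_rotvec(o["tool_rot"]).as_matrix().round(3).tolist(),o["q"].round(2))
print("cap",proj(d,[.478,.268,.046]),"base",proj(d,[.478,.268,0]))
E
```

```text
t: 1.2
tool_pos: [0.3642, -0.1511, 0.2042]
tool_rot: [-2.336, 2.1, -0.001]
contact_force: [0.5, 0.4, -0.4]
opening: 0.0851
t: 2.2
tool_pos: [0.4782, 0.2693, 0.1476]
tool_rot: [-1.997, 2.425, -0.0]
contact_force: [0.0, -0.5, 0.3]
opening: 0.0851
2.25 [0.47729907 0.27342748 0.14340439] [[-0.189, -0.982, -0.005], [-0.982, 0.189, 0.002], [-0.001, 0.005, -1.0]] [ 0.38 -0.08  1.85  0.    1.38  2.14]
cap [316.37228681 224.92553462] base [316.21567216 210.2987597 ]
```

View pics/w1.png

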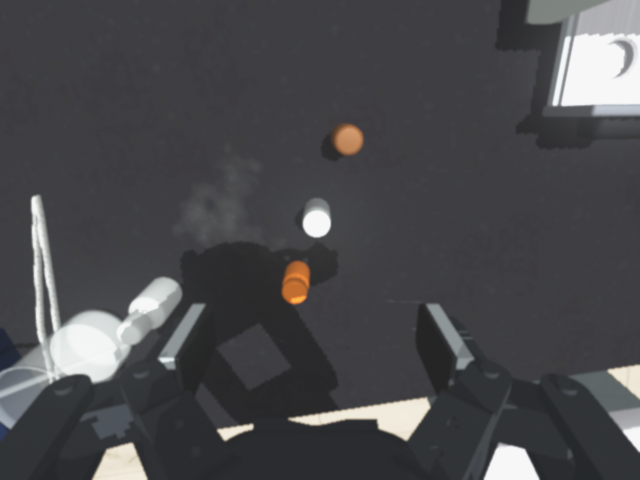

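The wrist view shows the white cap at (316,225), exactly where predicted, with brown at (348,140) and orange at (296,285) clear of the fingers. I descend part way and let it settle.

```bash
python3 -m handwheel '{"offset":[[0,0,-0.3],[0,0,-0.7],[0,0,-1.1],[0,0,-1.5],[0,0,-1.8],[0,0,-2],[0,0,-2],[0,0,-2],[0,0,-2],[0,0,-2]],"roll":[0,0,0,0,0,0,0,0,0,0]}'
```

```text
t: 3.25
tool_pos: [0.4788, 0.2676, 0.0691]
tool_rot: [-1.997, 2.423, -0.001]
contact_force: [0.2, -0.8, 0.4]
opening: 0.0849
```

```bash
python3 -m handwheel '{"offset":[[0,0,-0.3],[0,0,-0.6],[0,0,-0.9],[0,0,-1.15],[0,0,-1.3],[0,0,-1.3],[0,0,-1.3],[0,0,-1.3],[0,0,-1.3],[0,0,-1.3]],"roll":[0,0,0,0,0,0,0,0,0,0]}' 60
python3 -m handwheel '{"offset":[[0,0,0],[0,0,0],[0,0,0],[0,0,0],[0,0,0],[0,0,0],[0,0,0],[0,0,0],[0,0,0],[0,0,0]],"roll":[0,0,0,0,0,0,0,0,0,0]}' 15 30
python3 - <<'E'
from station import ctrl
import cv2
for n in("wrist","scene"):
    d=ctrl.get_image(n); cv2.imwrite(f"pics/{n}2.png",d["img"][:,:,::-1] if n=="wrist" else cv2.resize(d["img"][300:430,200:360,::-1],(640,520)))
E
```

```text
t: 4.25
tool_pos: [0.4785, 0.2674, 0.0167]
tool_rot: [-1.997, 2.424, -0.0]
contact_force: [-0.4, 0.9, 0.1]
opening: 0.0603
t: 5.25
tool_pos: [0.4783, 0.2673, 0.0164]
tool_rot: [-1.998, 2.424, -0.0]
contact_force: [-0.1, -0.3, 2.2]
opening: 0.0181
```

View pics/wrist2.png

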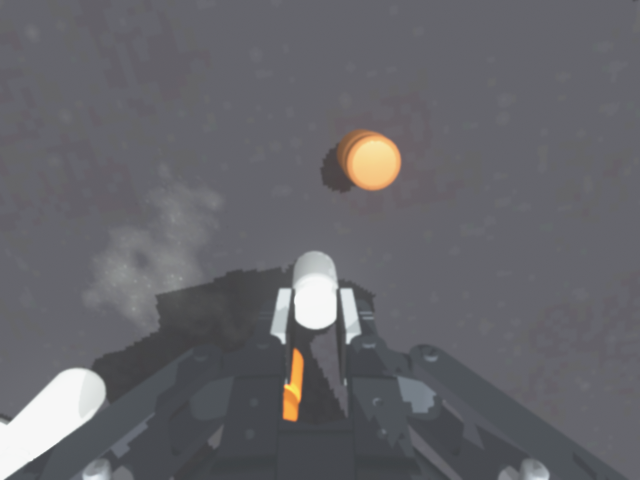

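View pics/scene2.png

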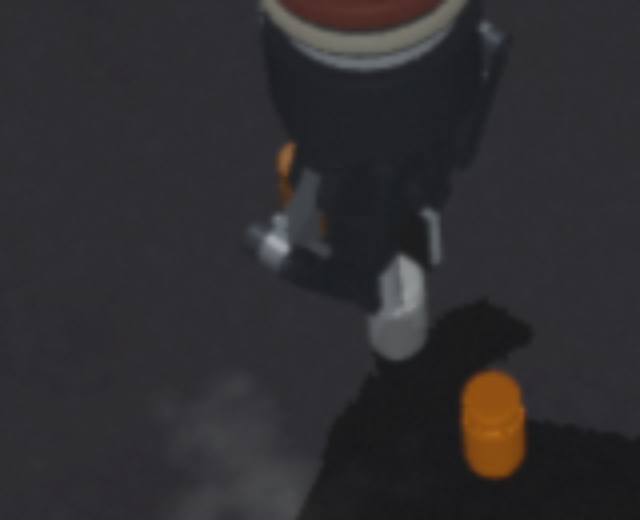

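```bash
python3 - <<'E'
from station import ctrl
import cv2
from h import *
d=ctrl.get_image("wrist")
o=ctrl.get_obs();print(o["t"],o["opening"],o["contact_force"],o["tool_pos"])
for z in(0,.0355,.046):print(proj(d,[.478,.268,z]))
print("bits",atz(d,316,305,.046),atz(d,315,300,.046))
im=d["img"][200:440,200:440,::-1]; cv2.imwrite("pics/w3.png",cv2.resize(im,(600,600),interpolation=cv2.INTER_CUBIC))
E
```

```text
5.4 0.01784257588795813 [-0.41464739  0.10583196  3.75419802] [0.47832556 0.26729909 0.01641406]
[313.57760825 269.37654654]
[313.24506311 300.03812014]
[313.11977234 311.59027337]
bits [0.48103704 0.26609327 0.046     ] [0.48358438 0.26605052 0.046     ]
```

View pics/w3.png

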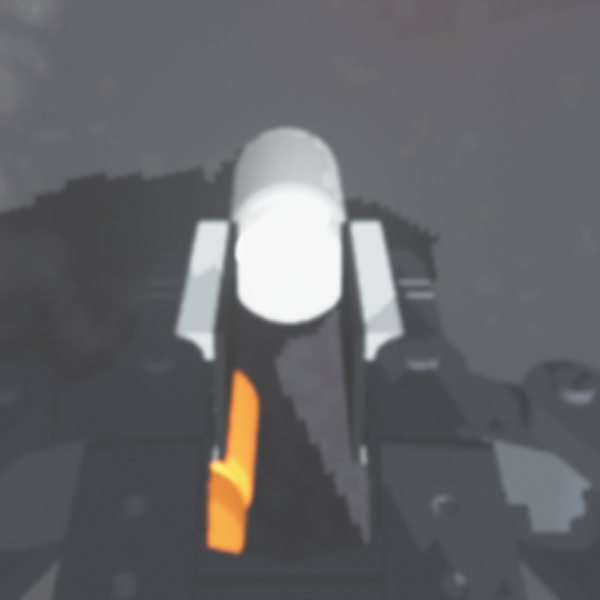

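The vial is upright between the pads (cap centre about 316,303 in the wrist view) and the pads bear on its body. The opening reads 18 mm rather than 23 mm, so I lift a little and check.

```bash
python3 -m handwheel '{"offset":[[0,0,0.1],[0,0,0.3],[0,0,0.6],[0,0,1],[0,0,1.4],[0,0,1.8],[0,0,2],[0,0,2],[0,0,2],[0,0,2]],"roll":[0,0,0,0,0,0,0,0,0,0]}'
python3 - <<'E'
from station import ctrl
import cv2,numpy as np
from h import *
d=ctrl.get_image("wrist");s=ctrl.get_image("scene");o=ctrl.get_obs();print(o["t"],o["opening"],o["contact_force"],o["tool_pos"])
a=cv2.resize(d["img"][200:440,200:440,::-1],(400,400));p=proj(s,[.478,.267,.07]).astype(int);print(p)
b=cv2.resize(s["img"][p[1]-50:p[1]+50,p[0]-50:p[0]+50,::-1],(400,400))
cv2.imwrite("pics/4.png",np.hstack([a,b]))
E
```

```text
t: 6.4
tool_pos: [0.4774, 0.267, 0.0951]
tool_rot: [1.997, -2.423, -0.001]
contact_force: [0.3, 0.4, 0.3]
opening: 0.0182
6.5 0.01782564116351004 [ 0.40453803 -0.02206917 -0.70482596] [0.47745707 0.26699629 0.09509069]
[298 359]
```

View pics/4.png

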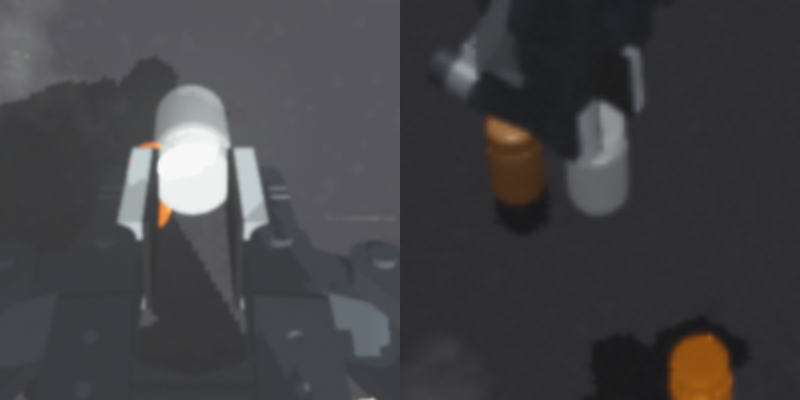

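The lift is good: the vial hangs upright between the pads, and brown and orange have not moved. Next I carry it over the well.

```bash
python3 -m handwheel '{"offset":[[0.19,-0.6,0],[0.38,-1.2,0],[0.57,-1.8,0],[0.76,-2.4,0],[0.95,-3.0,0],[1.14,-3.6,0],[1.33,-4.2,0],[1.52,-4.8,0],[1.71,-5.4,0],[1.9,-6.05,0]],"roll":[0,0,0,0,0,0,0,0,0,0]}'
python3 -m handwheel '{"offset":[[0,0,0],[0,0,0],[0,0,0],[0,0,0],[0,0,0],[0,0,0],[0,0,0],[0,0,0],[0,0,0],[0,0,0]],"roll":[0,0,0,0,0,0,0,0,0,0]}'
python3 - <<'E'
from station import ctrl
import cv2,numpy as np
from h import *
for n in("wrist","scene","top"):
    d=ctrl.get_image(n);o=ctrl.get_obs();cv2.imwrite(f"pics/{n}5.png",d["img"][:,:,::-1]);print(o["tool_pos"])
    print(n,proj(d,[.554,.0252,.025]),proj(d,o["tool_pos"]+[0,0,.0296]),proj(d,o["tool_pos"]-[0,0,.0164]))
E
```

```text
t: 7.5
tool_pos: [0.5539, 0.0244, 0.0954]
tool_rot: [1.997, -2.424, -0.002]
contact_force: [0.2, 0.2, 0.1]
opening: 0.018
t: 8.5
tool_pos: [0.5542, 0.0253, 0.0962]
tool_rot: [-1.998, 2.425, -0.0]
contact_force: [1.0, -0.0, 0.2]
opening: 0.0182
[0.55415651 0.02524587 0.09619503]
wrist [314.85733854 237.51627674] [314.48984631 310.71470105] [314.64061502 268.64114097]
[0.55414586 0.02523985 0.09620856]
scene [320.11970574 260.87791722] [318.79644866 222.29442948] [319.38681691 240.57051658]
[0.55416508 0.02524789 0.09620444]
top [305.40549333 233.54932462] [304.53181109 223.38456917] [304.94279336 228.25787307]
```

View pics/wrist5.png

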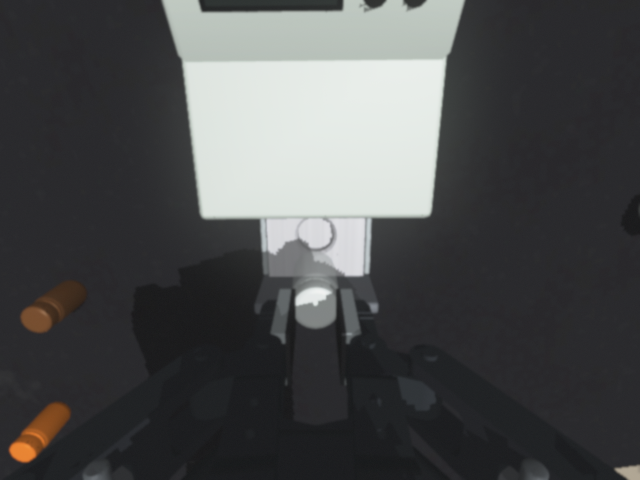

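```bash
python3 - <<'E'
import cv2,numpy as np
a=cv2.imread("pics/scene5.png");b=cv2.imread("pics/top5.png");c=cv2.imread("pics/wrist5.png")
f=lambda i,x,y,w,h:cv2.resize(i[y:y+h,x:x+w],(400,400),interpolation=cv2.INTER_CUBIC)
cv2.imwrite("pics/c5.png",np.hstack([f(a,280,200,80,80),f(b,265,180,80,80)]))
cv2.imwrite("pics/c5w.png",cv2.resize(c[60:360,200:440],(480,600),interpolation=cv2.INTER_CUBIC))
E
```

```text
(no output)
```

View pics/c5.png

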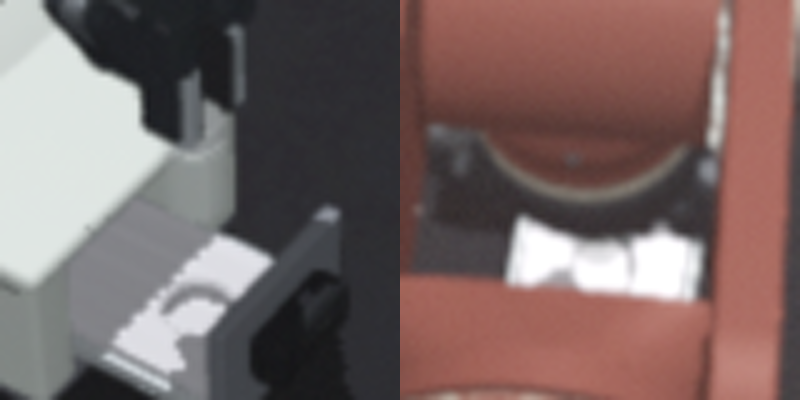

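View pics/c5w.png

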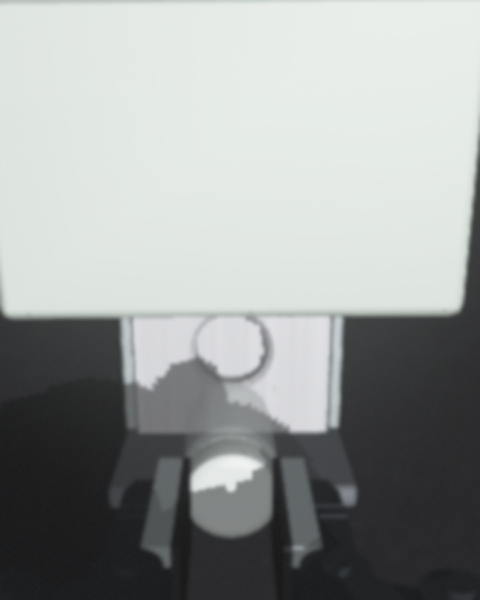

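```bash
python3 - <<'E'
from station import ctrl
import cv2,numpy as np
from h import *
ax=np.array([.982,-.189,0])
rows=[]
for n,f,box in(("scene","scene0",(300,240,50)),("top","top0",(283,212,45)),("wrist","wrist5",(290,205,55))):
    d=ctrl.get_image(n);im=cv2.imread(f"pics/{f}.png");x,y,w=box;k=400/w
    big=cv2.resize(im[y:y+w,x:x+w],(400,400),interpolation=cv2.INTER_CUBIC)
    o=[big.copy()]
    c=big.copy()
    for off,col in((0,(0,0,255)),(.003,(0,200,0))):
        C=np.array([.554,.0252,.025])+ax*off
        th=np.linspace(0,2*np.pi,60)
        P=np.array([proj(d,C+.01325*np.array([np.cos(a),np.sin(a),0])) for a in th])
        cv2.polylines(c,[np.int32(((P-[x,y]+.5)*k-.5).round())],True,col,1)
    rows.append(np.vstack([o[0],c]))
cv2.imwrite("pics/c6.png",cv2.resize(np.hstack(rows),(800,533),interpolation=cv2.INTER_AREA))
E
```

```text
(no output)
```

View pics/c6.png

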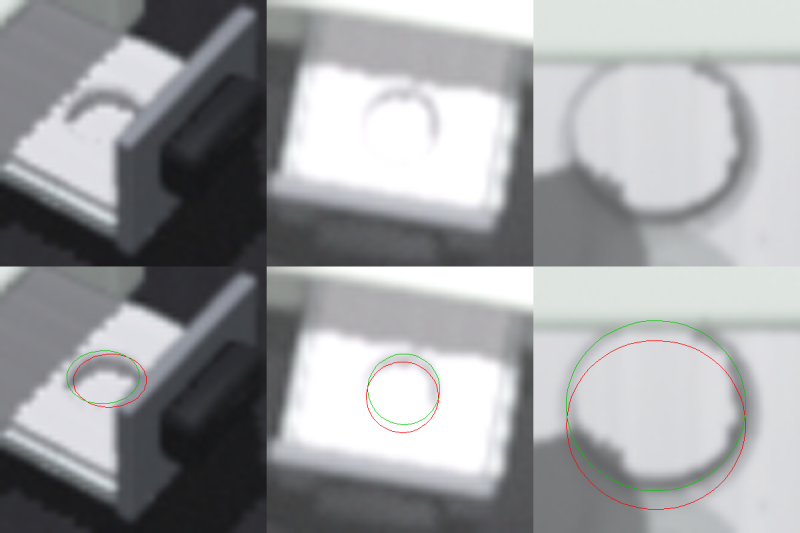

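```bash
python3 - <<'E'
from station import ctrl
import cv2,numpy as np
from h import *
ax=np.array([.982,-.189,0])
o=[]
tp=np.array([.5542,.0252,.0962])
for n,f,box in(("scene","scene5",(295,210,50)),("wrist","wrist5",(280,255,75))):
    d=ctrl.get_image(n);im=cv2.imread(f"pics/{f}.png");x,y,w=box;k=400/w
    big=cv2.resize(im[y:y+w,x:x+w],(400,400),interpolation=cv2.INTER_CUBIC)
    big=np.uint8(255*(big/255.)**.6)
    c=big.copy()
    for off,col in((0,(0,0,255)),(.002,(0,200,0))):
      for z,r in((.0296,.0105),(.0196,.0115),(-.0164,.0115)):
        C=tp+ax*off+[0,0,z]
        th=np.linspace(0,2*np.pi,60)
        P=np.array([proj(d,C+r*np.array([np.cos(a),np.sin(a),0])) for a in th])
        cv2.polylines(c,[np.int32(((P-[x,y]+.5)*k-.5).round())],True,col,1)
    o.append(np.vstack([big,c])[:, :])
cv2.imwrite("pics/c7.png",cv2.resize(np.hstack(o),(600,600),interpolation=cv2.INTER_AREA))
E
```

```text
(no output)
```

View pics/c7.png

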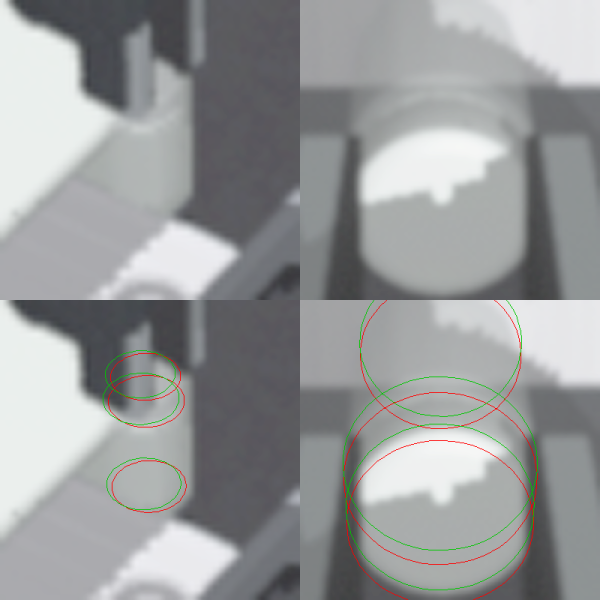

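The +3 mm circle fits the well mouth in all three views, which puts it at about (0.557, 0.0246). The vial sits within about 1 mm of the TCP. I shift about 2.4 mm in and lower to just above the mouth.

```bash
python3 -m handwheel '{"offset":[[0.06,-0.02,-0.2],[0.06,-0.02,-0.4],[0.06,-0.02,-0.6],[0.06,-0.02,-0.8],[0.06,-0.02,-1.0],[0.06,-0.02,-1.2],[0.06,-0.02,-1.25],[0.06,-0.02,-1.25],[0.06,-0.02,-1.25],[0.06,-0.02,-1.25]],"roll":[0,0,0,0,0,0,0,0,0,0]}'
python3 - <<'E'
import cv2,numpy as np
from station import ctrl
f=lambda i,x,y,w,h:cv2.resize(i[y:y+h,x:x+w],(400,400),interpolation=cv2.INTER_CUBIC)
a=ctrl.get_image("scene")["img"][:,:,::-1];c=ctrl.get_image("wrist")["img"][:,:,::-1]
cv2.imwrite("pics/c8.png",np.hstack([f(a,285,215,60,60),f(c,240,190,150,150)]))
E
```

```text
t: 9.9
tool_pos: [0.557, 0.0244, 0.0468]
tool_rot: [-1.997, 2.424, -0.001]
contact_force: [0.8, -0.1, -0.1]
opening: 0.0182
```

View pics/c8.png

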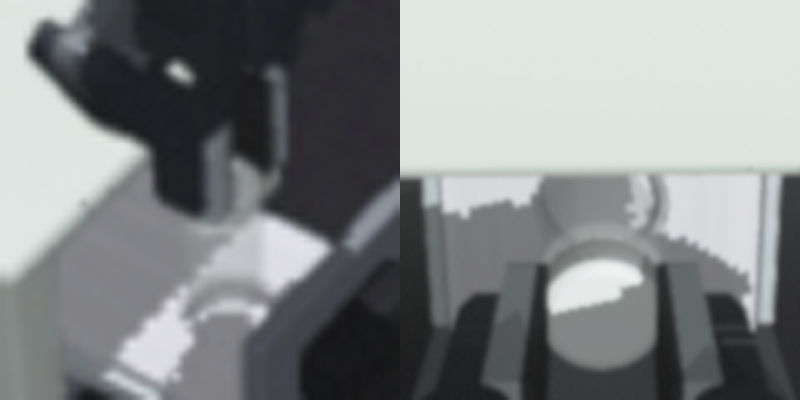

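```bash
python3 - <<'E'
from station import ctrl
import cv2,numpy as np
from h import *
o=[]
tp=ctrl.get_obs()["tool_pos"];print(tp)
for n,box in(("scene",(300,232,40)),("wrist",(265,205,100))):
    d=ctrl.get_image(n);im=d["img"][:,:,::-1];x,y,w=box;k=400/w
    big=cv2.resize(im[y:y+w,x:x+w],(400,400),interpolation=cv2.INTER_CUBIC)
    big=np.uint8(255*(big/255.)**.8)
    c=big.copy()
    for C,r,col in((tp+[0,0,.0296],.0105,(0,0,255)),(tp-[0,0,.0164],.0115,(0,0,255)),(np.array([.557,.0246,.025]),.01325,(0,200,0))):
        th=np.linspace(0,2*np.pi,60)
        P=np.array([proj(d,C+r*np.array([np.cos(a),np.sin(a),0])) for a in th])
        cv2.polylines(c,[np.int32(((P-[x,y]+.5)*k-.5).round())],True,col,1)
    o.append(np.vstack([big,c])[:, :])
cv2.imwrite("pics/c9.png",cv2.resize(np.hstack(o),(600,600),interpolation=cv2.INTER_AREA))
E
```

```text
[0.55693015 0.02444975 0.04673128]
```

View pics/c9.png

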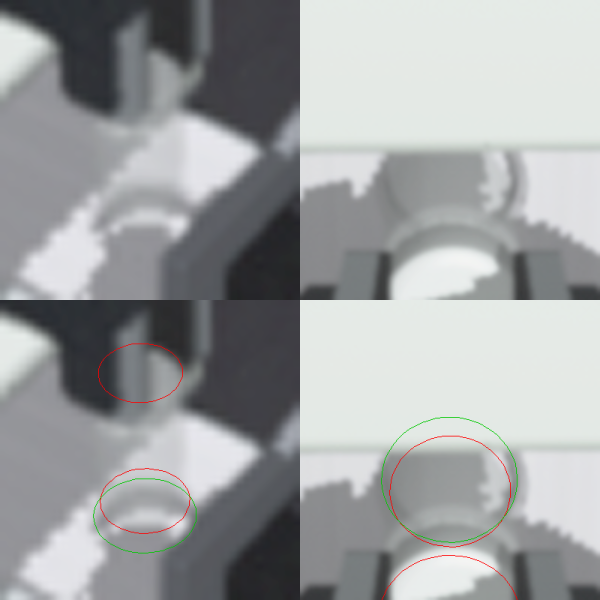

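The vial body is translucent: the well rim shows through it. Its predicted outline sits inside the well circle in both views, so I lower it slowly.

```bash
python3 -m handwheel '{"offset":[[0,0,-0.04],[0,0,-0.08],[0,0,-0.12],[0,0,-0.16],[0,0,-0.2],[0,0,-0.24],[0,0,-0.24],[0,0,-0.24],[0,0,-0.24],[0,0,-0.24]],"roll":[0,0,0,0,0,0,0,0,0,0]}'
```

```text
t: 11.1
tool_pos: [0.5567, 0.0245, 0.0367]
tool_rot: [-1.998, 2.424, -0.0]
contact_force: [1.0, -0.5, -0.3]
opening: 0.0183
```

```bash
python3 -m handwheel '{"offset":[[0,0,-0.02],[0,0,-0.04],[0,0,-0.06],[0,0,-0.08],[0,0,-0.1],[0,0,-0.1],[0,0,-0.1],[0,0,-0.1],[0,0,-0.1],[0,0,-0.1]],"roll":[0,0,0,0,0,0,0,0,0,0]}'
```

```text
t: 12.1
tool_pos: [0.5565, 0.0245, 0.0326]
tool_rot: [-1.998, 2.425, -0.0]
contact_force: [-0.1, 0.4, 0.5]
opening: 0.0176
```

```bash
python3 -m handwheel '{"offset":[[0,0,-0.01],[0,0,-0.02],[0,0,-0.03],[0,0,-0.03],[0,0,-0.03],[0,0,-0.03],[0,0,-0.03],[0,0,-0.03],[0,0,-0.03],[0,0,-0.03]],"roll":[0,0,0,0,0,0,0,0,0,0]}'
python3 - <<'E'
import cv2,numpy as np
from station import ctrl
f=lambda i,x,y,w,h:cv2.resize(i[y:y+h,x:x+w],(400,400),interpolation=cv2.INTER_CUBIC)
a=ctrl.get_image("scene")["img"][:,:,::-1];c=ctrl.get_image("wrist")["img"][:,:,::-1]
cv2.imwrite("pics/c10.png",np.hstack([f(a,285,220,60,60),f(c,240,190,150,150)]))
E
```

```text
t: 13.1
tool_pos: [0.5572, 0.0244, 0.0323]
tool_rot: [-1.997, 2.424, -0.002]
contact_force: [-1.3, -0.2, 4.8]
opening: 0.018
```

View pics/c10.png

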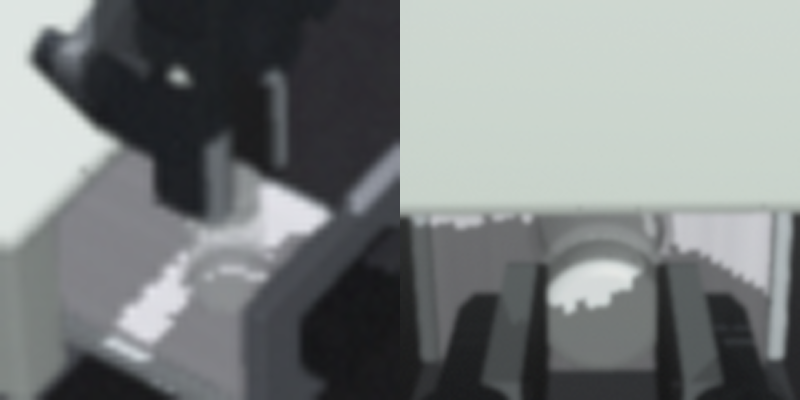

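It bottomed at TCP z 0.0323 (seat predicted 0.0324) with 4.8 N upward force, so the vial is in the well. Releasing.

```bash
python3 -m handwheel '{"offset":[[0,0,0],[0,0,0],[0,0,0],[0,0,0],[0,0,0],[0,0,0.1],[0,0,0.3],[0,0,0.6],[0,0,1],[0,0,1.5]],"roll":[0,0,0,0,0,0,0,0,0,0]}' 45
python3 -m handwheel '{"offset":[[0,0,0.5],[-0.4,0.1,1],[-0.9,0.2,1.3],[-1.6,0.3,1.3],[-2.4,0.4,1.3],[-3.2,0.6,1.3],[-3.8,0.7,1.3],[-3.8,0.7,1.3],[-3.8,0.7,1.3],[-3.8,0.7,1.3]],"roll":[0,0,0,0,0,0,0,0,0,0]}'
python3 - <<'E'
import cv2,numpy as np
from station import ctrl
f=lambda i,x,y,w,h:cv2.resize(i[y:y+h,x:x+w],(400,400),interpolation=cv2.INTER_CUBIC)
a=ctrl.get_image("scene")["img"][:,:,::-1];c=ctrl.get_image("wrist")["img"][:,:,::-1]
cv2.imwrite("pics/c11.png",np.hstack([f(a,280,210,80,80),cv2.resize(c,(400,400))]));cv2.imwrite("pics/wrist11.png",c);cv2.imwrite("pics/scene11.png",a)
E
```

```text
t: 14.2
tool_pos: [0.5565, 0.0245, 0.0929]
tool_rot: [-1.998, 2.425, -0.0]
contact_force: [-0.0, -0.2, -0.6]
opening: 0.045
t: 15.2
tool_pos: [0.4056, 0.0523, 0.1445]
tool_rot: [-1.997, 2.424, -0.002]
contact_force: [0.4, 0.2, 0.2]
opening: 0.0452
```

View pics/c11.png

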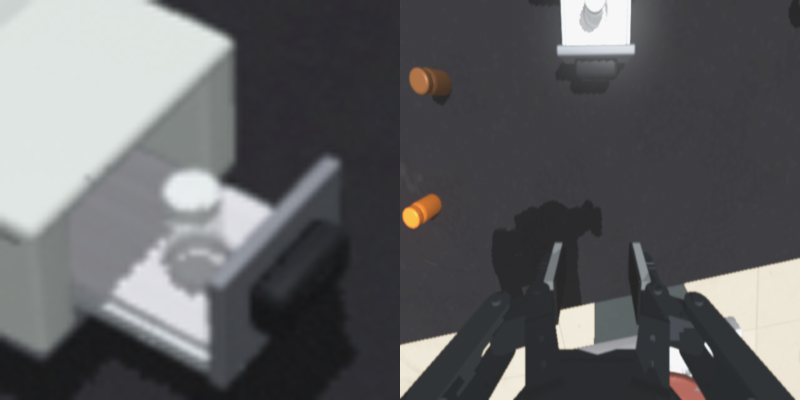

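The vial stands upright in the well, with its cap at about (318,247) in the scene view. Next I close the fingers and come down in front of the press pad.

```bash
python3 -m handwheel '{"offset":[[0,0,-0.5],[0,0,-1.1],[0,0,-1.7],[0,0,-2.3],[0.2,0,-2.7],[0.6,-0.1,-2.87],[1.0,-0.2,-2.87],[1.3,-0.25,-2.87],[1.5,-0.28,-2.87],[1.5,-0.28,-2.87]],"roll":[0,0,0,0,0,0,0,0,0,0]}' 0 40
python3 - <<'E'
import cv2,numpy as np
from station import ctrl
from h import *
f=lambda i,x,y,w,h:cv2.resize(i[y:y+h,x:x+w],(400,400),interpolation=cv2.INTER_CUBIC)
s=ctrl.get_image("scene");print(proj(s,[.506,.0344,.04]))
a=s["img"][:,:,::-1];c=ctrl.get_image("wrist")["img"][:,:,::-1]
print(ctrl.get_obs()["tool_pos"])
cv2.imwrite("pics/c12.png",np.hstack([f(a,280,200,120,120),cv2.resize(c,(400,400))]))
E
```

```text
t: 16.3
tool_pos: [0.4656, 0.041, 0.0287]
tool_rot: [1.997, -2.425, -0.0]
contact_force: [-0.1, 0.1, -0.2]
opening: 0.0001
[341.1142037 266.0679781]
[0.46436125 0.04127617 0.02840543]
```

View pics/c12.png

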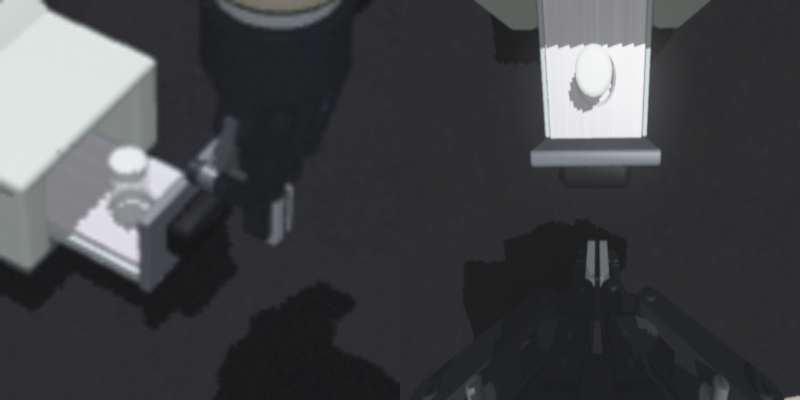

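```bash
python3 -m handwheel '{"offset":[[0.1,-0.02,0],[0.2,-0.04,0],[0.3,-0.06,0],[0.39,-0.075,0],[0.49,-0.095,0],[0.59,-0.11,0],[0.69,-0.13,0],[0.79,-0.15,0],[0.88,-0.17,0],[0.98,-0.19,0]],"roll":[0,0,0,0,0,0,0,0,0,0]}'
python3 -m handwheel '{"offset":[[0.1,-0.02,0],[0.2,-0.04,0],[0.3,-0.06,0],[0.39,-0.075,0],[0.49,-0.095,0],[0.59,-0.11,0],[0.69,-0.13,0],[0.79,-0.15,0],[0.88,-0.17,0],[0.98,-0.19,0]],"roll":[0,0,0,0,0,0,0,0,0,0]}'
python3 - <<'E'
import cv2,numpy as np
from station import ctrl
from h import *
f=lambda i,x,y,w,h:cv2.resize(i[y:y+h,x:x+w],(400,400),interpolation=cv2.INTER_CUBIC)
s=ctrl.get_image("scene")
a=s["img"][:,:,::-1];c=ctrl.get_image("wrist")["img"][:,:,::-1]
o=ctrl.get_obs();print(o["tool_pos"],o["contact_force"])
cv2.imwrite("pics/c13.png",np.hstack([f(a,280,200,90,90),cv2.resize(c,(400,400))]))
E
```

```text
t: 17.4
tool_pos: [0.5041, 0.0336, 0.0286]
tool_rot: [1.998, -2.425, 0.0]
contact_force: [0.6, 0.1, -0.5]
opening: -0.0002
t: 18.4
tool_pos: [0.5432, 0.0262, 0.0285]
tool_rot: [-1.998, 2.424, 0.001]
contact_force: [-1.7, 1.1, -0.4]
opening: 0.0002
[0.54381357 0.02573028 0.0287307 ] [-0.92686001 -0.6275108   0.54508821]
```

View pics/c13.png

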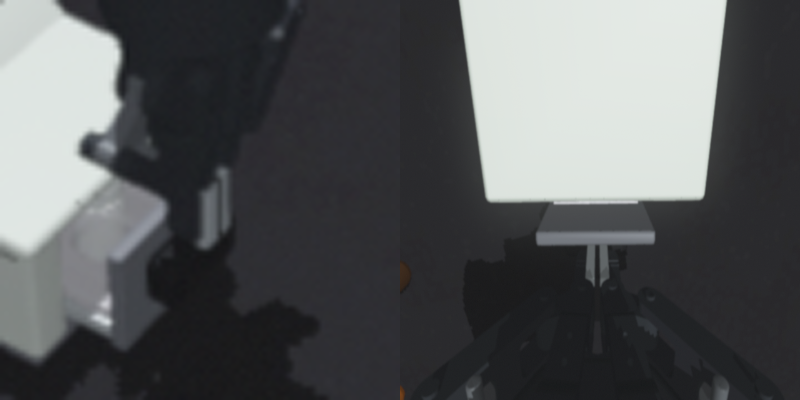

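```bash
python3 -m handwheel '{"offset":[[0.04,-0.01,0],[0.08,-0.015,0],[0.12,-0.02,0],[0.16,-0.03,0],[0.2,-0.04,0],[0.24,-0.05,0],[0.28,-0.055,0],[0.32,-0.06,0],[0.36,-0.07,0],[0.4,-0.08,0]],"roll":[0,0,0,0,0,0,0,0,0,0]}'
python3 - <<'E'
import cv2,numpy as np
from station import ctrl
from h import *
f=lambda i,x,y,w,h:cv2.resize(i[y:y+h,x:x+w],(400,400),interpolation=cv2.INTER_CUBIC)
s=ctrl.get_image("scene")
a=s["img"][:,:,::-1];c=ctrl.get_image("wrist")["img"][:,:,::-1]
o=ctrl.get_obs();print(o["tool_pos"],o["contact_force"])
cv2.imwrite("pics/c14.png",np.hstack([f(a,280,200,90,90),f(c,200,150,240,180)]))
E
```

```text
t: 19.5
tool_pos: [0.5589, 0.023, 0.0286]
tool_rot: [1.998, -2.424, -0.001]
contact_force: [-4.6, 1.2, 5.1]
opening: 0.0001
[0.55912172 0.02292678 0.02860969] [-4.73256205  0.61779071  4.47889836]
```

View pics/c14.png

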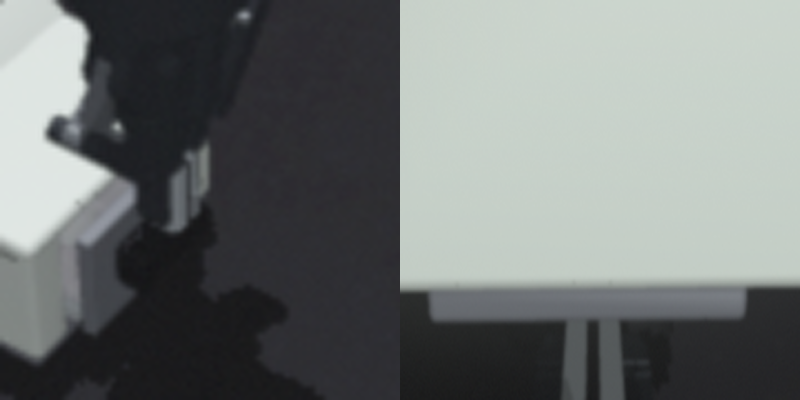

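```bash
python3 -m handwheel '{"offset":[[0,0,0.03],[0,0,0.06],[0,0,0.09],[0,0,0.12],[0,0,0.15],[0,0,0.15],[0,0,0.15],[0,0,0.15],[0,0,0.15],[0,0,0.15]],"roll":[0,0,0,0,0,0,0,0,0,0]}'
```

```text
t: 20.6
tool_pos: [0.5588, 0.0229, 0.0346]
tool_rot: [1.998, -2.424, -0.0]
contact_force: [-4.1, 0.6, -1.1]
opening: -0.0002
```

```bash
python3 -m handwheel '{"offset":[[0.03,-0.005,0],[0.06,-0.01,0],[0.09,-0.015,0],[0.12,-0.02,0],[0.15,-0.03,0],[0.18,-0.035,0],[0.21,-0.04,0],[0.24,-0.045,0],[0.27,-0.05,0],[0.3,-0.06,0]],"roll":[0,0,0,0,0,0,0,0,0,0]}'
python3 - <<'E'
import cv2,numpy as np
from station import ctrl
from h import *
f=lambda i,x,y,w,h:cv2.resize(i[y:y+h,x:x+w],(400,400),interpolation=cv2.INTER_CUBIC)
s=ctrl.get_image("scene")
a=s["img"][:,:,::-1];c=ctrl.get_image("wrist")["img"][:,:,::-1]
o=ctrl.get_obs();print(o["tool_pos"],o["contact_force"])
cv2.imwrite("pics/c15.png",np.hstack([f(a,280,200,90,90),f(c,200,150,240,180)]))
E
```

```text
t: 21.6
tool_pos: [0.57, 0.0208, 0.0345]
tool_rot: [1.997, -2.423, -0.004]
contact_force: [-9.9, 2.6, 4.7]
opening: -0.0003
[0.56999606 0.02079369 0.03451625] [-6.97031268  1.1445157   2.50391036]
```

View pics/c15.png

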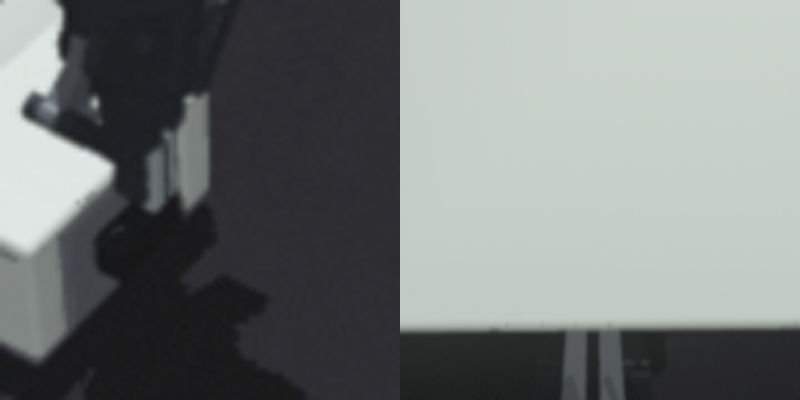

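```bash
python3 -m handwheel '{"offset":[[0.02,-0.004,0],[0.04,-0.008,0],[0.06,-0.012,0],[0.08,-0.016,0],[0.1,-0.02,0],[0.12,-0.024,0],[0.14,-0.028,0],[0.14,-0.028,0],[0.14,-0.028,0],[0.14,-0.028,0]],"roll":[0,0,0,0,0,0,0,0,0,0]}'
```

```text
t: 22.7
tool_pos: [0.5696, 0.0208, 0.0345]
tool_rot: [1.991, -2.414, -0.021]
contact_force: [-28.6, 3.4, 19.1]
opening: -0.0
```

It has reached the stop: no further travel and the force is rising. Backing off.

```bash
python3 -m handwheel '{"offset":[[-0.1,0.02,0],[-0.2,0.04,0],[-0.35,0.07,0],[-0.55,0.1,0],[-0.8,0.15,0],[-1.1,0.21,0],[-1.4,0.27,0],[-1.7,0.33,0],[-2.0,0.38,0],[-2.2,0.42,0]],"roll":[0,0,0,0,0,0,0,0,0,0]}'
python3 - <<'E'
import cv2,numpy as np
from station import ctrl
from h import *
f=lambda i,x,y,w,h:cv2.resize(i[y:y+h,x:x+w],(400,400),interpolation=cv2.INTER_CUBIC)
s=ctrl.get_image("scene")
a=s["img"][:,:,::-1];c=ctrl.get_image("wrist")["img"][:,:,::-1]
o=ctrl.get_obs();print(o["tool_pos"],o["contact_force"])
cv2.imwrite("pics/c16.png",np.hstack([f(a,280,200,90,90),f(c,200,20,240,180)]))
E
```

```text
t: 23.7
tool_pos: [0.4872, 0.0364, 0.0344]
tool_rot: [1.998, -2.424, -0.0]
contact_force: [0.2, 0.3, 0.1]
opening: 0.0003
[0.48739985 0.03644313 0.03440217] [ 0.69540957  0.34431203 -0.9958673 ]
```

View pics/c16.png

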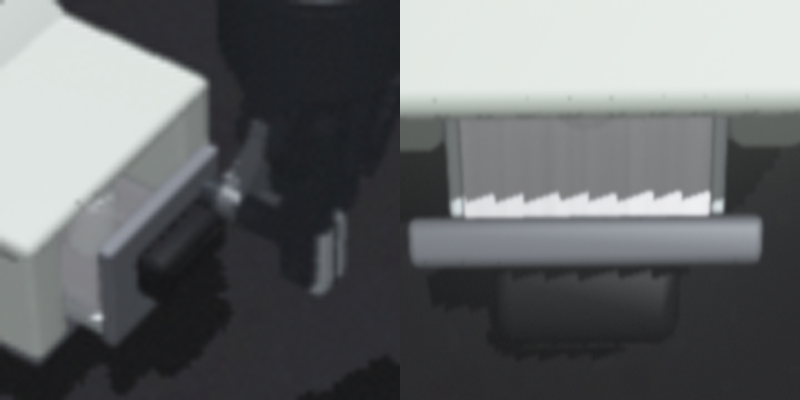

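The drawer has popped out again to about 23 mm, so I need to press once more. Before that I check how the gripper clears the housing and where contact starts.

```bash
python3 -m handwheel '{"offset":[[0.1,-0.02,0.05],[0.25,-0.05,0.1],[0.4,-0.08,0.1],[0.6,-0.12,0.1],[0.8,-0.155,0.1],[1.0,-0.19,0.1],[1.2,-0.23,0.1],[1.3,-0.25,0.1],[1.35,-0.26,0.1],[1.35,-0.26,0.1]],"roll":[0,0,0,0,0,0,0,0,0,0]}'
python3 - <<'E'
import cv2,numpy as np
from station import ctrl
from h import *
f=lambda i,x,y,w,h:cv2.resize(i[y:y+h,x:x+w],(400,400),interpolation=cv2.INTER_CUBIC)
s=ctrl.get_image("scene")
d=ctrl.get_image("wrist");c=d["img"][:,:,::-1]
o=ctrl.get_obs();print(o["tool_pos"],o["contact_force"])
cv2.imwrite("pics/w17.png",c)
g=np.uint8(255*(c[120:300,200:440]/255.)**.5)
a=np.uint8(255*(s["img"][:,:,::-1]/255.)**.5)
cv2.imwrite("pics/c17.png",np.hstack([f(a,285,190,70,70),cv2.resize(g,(400,400))]))
E
```

```text
t: 24.8
tool_pos: [0.5426, 0.0257, 0.0385]
tool_rot: [1.998, -2.424, -0.0]
contact_force: [-0.5, 0.5, 0.2]
opening: 0.0003
[0.5422959  0.02580711 0.03849518] [-1.10957671  0.42403816 -0.20678959]
```

View pics/c17.png

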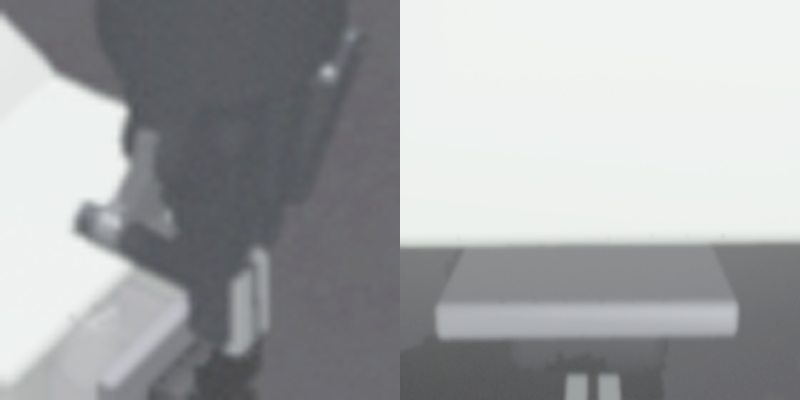

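```bash
python3 - <<'E'
from station import ctrl
from h import *
d=ctrl.get_image("wrist");ax=np.array([.982,-.189,0])
h=atz(d,312,230.2,.077);fi=atz(d,312,256.4,.057);fo=atz(d,312,272,.057)
o=ctrl.get_obs();tp=o["tool_pos"]
for n,p in(("housing",h),("inner top",fi),("band low",fo)):print(n,p.round(4),"ahead of TCP",((p-tp)@ax).round(4))
print(o["contact_force"])
E
python3 -m handwheel '{"offset":[[0.02,-0.004,0],[0.04,-0.008,0],[0.06,-0.012,0],[0.08,-0.016,0],[0.1,-0.02,0],[0.12,-0.023,0],[0.14,-0.027,0],[0.15,-0.03,0],[0.15,-0.03,0],[0.15,-0.03,0]],"roll":[0,0,0,0,0,0,0,0,0,0]}'
```

```text
housing [0.5826 0.0189 0.077 ] ahead of TCP 0.0409
inner top [0.5639 0.0228 0.057 ] ahead of TCP 0.0218
band low [0.5562 0.0243 0.057 ] ahead of TCP 0.014
[-0.84356112 -0.14000877  0.16759342]
t: 25.95
tool_pos: [0.5485, 0.0246, 0.0386]
tool_rot: [1.998, -2.425, -0.0]
contact_force: [0.0, 0.0, -0.2]
opening: 0.0001
```

```bash
python3 -m handwheel '{"offset":[[0.02,-0.004,0],[0.04,-0.008,0],[0.06,-0.012,0],[0.08,-0.016,0],[0.1,-0.02,0],[0.12,-0.023,0],[0.12,-0.023,0],[0.12,-0.023,0],[0.12,-0.023,0],[0.12,-0.023,0]],"roll":[0,0,0,0,0,0,0,0,0,0]}'
python3 - <<'E'
import cv2,numpy as np
from station import ctrl
from h import *
f=lambda i,x,y,w,h:cv2.resize(i[y:y+h,x:x+w],(400,400),interpolation=cv2.INTER_CUBIC)
s=ctrl.get_image("scene")
d=ctrl.get_image("wrist");c=d["img"][:,:,::-1]
o=ctrl.get_obs();print(o["tool_pos"],o["contact_force"])
g=np.uint8(255*(c[150:330,200:440]/255.)**.5)
a=np.uint8(255*(s["img"][:,:,::-1]/255.)**.5)
cv2.imwrite("pics/c18.png",np.hstack([f(a,285,190,70,70),cv2.resize(g,(400,400))]))
E
```

```text
t: 26.95
tool_pos: [0.5531, 0.0237, 0.0385]
tool_rot: [1.998, -2.424, -0.0]
contact_force: [-3.5, 0.2, 1.5]
opening: -0.0003
[0.55319836 0.02364545 0.0384825 ] [-3.72701271  1.66133206  1.08021409]
```

View pics/c18.png

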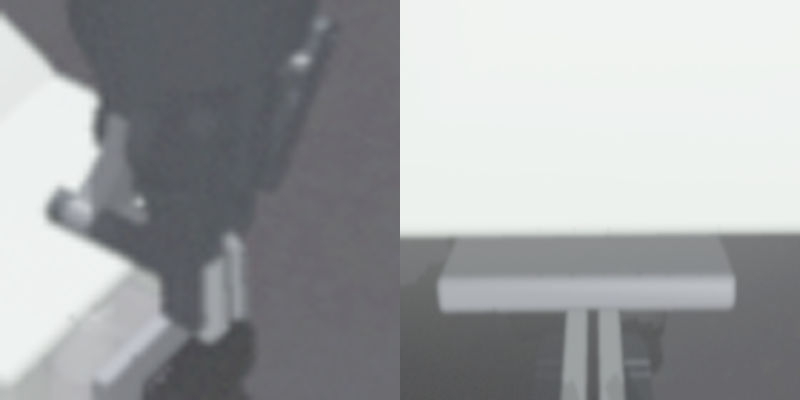

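```bash
python3 -m handwheel '{"offset":[[0.02,-0.004,0.05],[0.06,-0.012,0.08],[0.1,-0.02,0.08],[0.15,-0.03,0.08],[0.2,-0.04,0.08],[0.25,-0.05,0.08],[0.3,-0.058,0.08],[0.35,-0.067,0.08],[0.4,-0.077,0.08],[0.42,-0.08,0.08]],"roll":[0,0,0,0,0,0,0,0,0,0]}'
python3 - <<'E'
import cv2,numpy as np
from station import ctrl
from h import *
f=lambda i,x,y,w,h:cv2.resize(i[y:y+h,x:x+w],(400,400),interpolation=cv2.INTER_CUBIC)
s=ctrl.get_image("scene")
d=ctrl.get_image("wrist");c=d["img"][:,:,::-1]
o=ctrl.get_obs();print(o["tool_pos"],o["contact_force"],o["wrist_torque"])
g=np.uint8(255*(c[150:360,200:440]/255.)**.4)
a=np.uint8(255*(s["img"][:,:,::-1]/255.)**.4)
cv2.imwrite("pics/c19.png",np.hstack([f(a,285,190,70,70),cv2.resize(g,(400,400))]))
E
```

```text
t: 28.05
tool_pos: [0.57, 0.0204, 0.0417]
tool_rot: [1.997, -2.424, -0.001]
contact_force: [-2.6, -0.7, 1.6]
opening: -0.0001
[0.56996556 0.02046431 0.04172866] [-2.17589464 -1.06490676  0.27170199] [0.02803821 0.18678242 0.04552323]
```

View pics/c19.png

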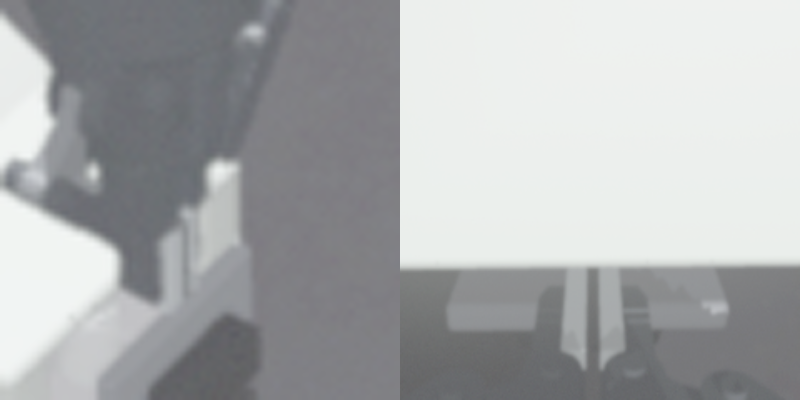

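```bash
python3 - <<'E'
import cv2,numpy as np
from station import ctrl
from h import *
s=ctrl.get_image("scene");d=ctrl.get_image("wrist")
o=ctrl.get_obs();tp=o["tool_pos"];print(tp,o["contact_force"]);ax=np.array([.982,-.189,0]);ay=np.array([.189,.982,0])
out=[]
for im,(x,y,w) in((s,(275,195,80)),(d,(200,170,220))):
    k=400/w
    g=np.uint8(255*(im["img"][y:y+w,x:x+w,::-1]/255.)**.5);g=cv2.resize(g,(400,400),interpolation=cv2.INTER_CUBIC)
    def dr(p,c):
        q=(proj(im,p)-[x,y]+.5)*k; cv2.circle(g,tuple(int(v) for v in q),3,c,-1)
    dr(tp,(0,0,255))
    H=np.array([.5845,.0185,0])
    for dd,c in((.023,(0,255,0)),(0,(255,0,0))):
        for yy in(-.04,.04): dr(H-ax*dd+ay*yy+[0,0,.057],c)
    out.append(g)
cv2.imwrite("pics/c20.png",np.hstack(out))
E
```

```text
[0.56998483 0.02045398 0.04176222] [-1.21519752  0.60465331  1.0706875 ]
```

View pics/c20.png

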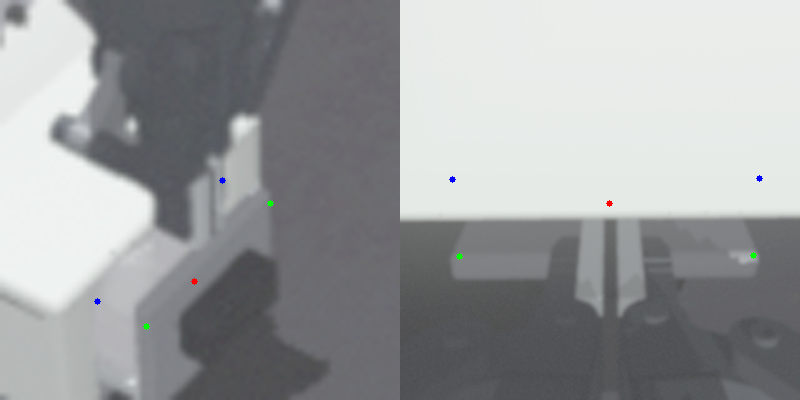

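The overlay settles it. The real fingertips sit well above the nominal TCP, so they rode over the pad and now stand above the panel. In the first press they bore on the housing, not on the pad. I raise, back off, and measure the true tip height.

```bash
python3 -m handwheel '{"offset":[[0,0,0.2],[0,0,0.5],[0,0,0.8],[-0.3,0.06,1],[-0.8,0.15,1],[-1.4,0.27,1],[-2.0,0.38,0.8],[-2.5,0.48,0.3],[-2.6,0.5,-0.3],[-2.6,0.5,-0.6]],"roll":[0,0,0,0,0,0,0,0,0,0]}'
python3 - <<'E'
import cv2,numpy as np
from station import ctrl
from h import *
s=ctrl.get_image("scene");s=ctrl.get_image("scene");d=ctrl.get_image("wrist")
o=ctrl.get_obs();tp=o["tool_pos"];print(tp,o["contact_force"],o["opening"],d["T"][:3,3])
out=[]
for im,(x,y,w) in((s,(295,205,90)),(d,(200,60,320))):
    k=400/w
    g=np.uint8(255*(im["img"][y:y+w,x:x+w,::-1]/255.)**.5);g=cv2.resize(g,(400,400),interpolation=cv2.INTER_CUBIC)
    for h,c in((0,(0,0,255)),(.01,(0,255,255)),(.02,(0,255,0))):
        q=(proj(im,tp+[0,0,h])-[x,y]+.5)*k; cv2.circle(g,tuple(int(v) for v in q),3,c,-1)
    out.append(g)
cv2.imwrite("pics/c21.png",np.hstack(out))
E
```

```text
t: 29.25
tool_pos: [0.4651, 0.0407, 0.0172]
tool_rot: [1.998, -2.424, -0.001]
contact_force: [-0.1, -0.1, -0.6]
opening: 0.0
[0.46658806 0.04033091 0.01818983] [-0.07993822  0.02029541  0.26036265] -0.00015735717905445418 [0.54721618 0.02421582 0.18611879]
```

View pics/c21.png

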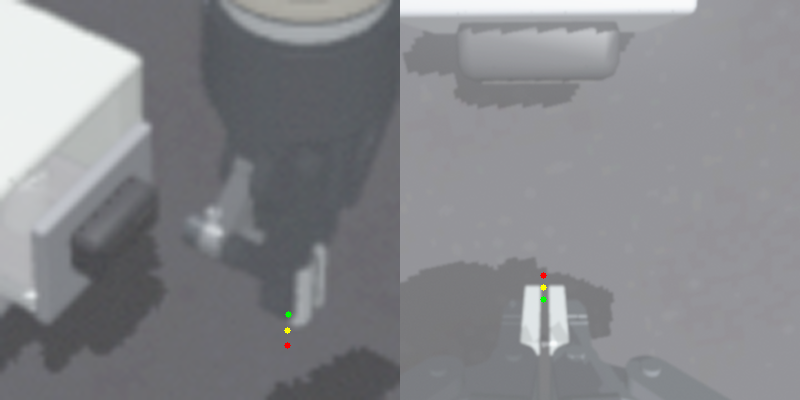

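The real tip is about 12 mm above the nominal TCP. At TCP z ≈ 0.018 the tip is at about 0.030, which lies against the pad's face. Now the proper press.

```bash
python3 -m handwheel '{"offset":[[0.2,-0.04,0],[0.45,-0.09,0],[0.7,-0.135,0],[0.95,-0.185,0],[1.2,-0.23,0],[1.4,-0.27,0],[1.5,-0.29,0],[1.6,-0.31,0],[1.7,-0.33,0],[1.8,-0.35,0]],"roll":[0,0,0,0,0,0,0,0,0,0]}'
python3 -m handwheel '{"offset":[[0.04,-0.008,0],[0.08,-0.016,0],[0.12,-0.024,0],[0.16,-0.03,0],[0.2,-0.04,0],[0.24,-0.046,0],[0.28,-0.054,0],[0.32,-0.062,0],[0.36,-0.07,0],[0.36,-0.07,0]],"roll":[0,0,0,0,0,0,0,0,0,0]}'
```

```text
t: 30.4
tool_pos: [0.537, 0.0267, 0.0175]
tool_rot: [1.996, -2.423, -0.004]
contact_force: [-5.3, 1.5, 3.1]
opening: -0.0
t: 31.4
tool_pos: [0.5518, 0.0239, 0.0175]
tool_rot: [1.997, -2.424, -0.002]
contact_force: [-5.3, 1.7, 2.5]
opening: -0.0002
```

```bash
python3 -m handwheel '{"offset":[[0.04,-0.008,0],[0.08,-0.016,0],[0.12,-0.024,0],[0.16,-0.03,0],[0.2,-0.04,0],[0.22,-0.043,0],[0.24,-0.046,0],[0.24,-0.046,0],[0.24,-0.046,0],[0.24,-0.046,0]],"roll":[0,0,0,0,0,0,0,0,0,0]}'
```

```text
t: 32.4
tool_pos: [0.5599, 0.0225, 0.0174]
tool_rot: [1.996, -2.422, -0.007]
contact_force: [-9.9, 1.7, 6.7]
opening: -0.0
```

```bash
python3 -m handwheel '{"offset":[[0.02,-0.004,0],[0.04,-0.008,0],[0.06,-0.012,0],[0.08,-0.016,0],[0.1,-0.02,0],[0.1,-0.02,0],[0.1,-0.02,0],[0.1,-0.02,0],[0.1,-0.02,0],[0.1,-0.02,0]],"roll":[0,0,0,0,0,0,0,0,0,0]}'
```

```text
t: 33.4
tool_pos: [0.5607, 0.0223, 0.0173]
tool_rot: [1.993, -2.417, -0.016]
contact_force: [-21.1, 3.7, 14.9]
opening: 0.0002
```

That is the stop: 21 N with almost no further travel. Letting go straight back.

```bash
python3 -m handwheel '{"offset":[[-0.15,0.03,0],[-0.35,0.07,0],[-0.6,0.12,0],[-0.9,0.175,0],[-1.2,0.23,0],[-1.5,0.29,0],[-1.8,0.35,0],[-2.1,0.41,0],[-2.4,0.47,0],[-2.6,0.5,0]],"roll":[0,0,0,0,0,0,0,0,0,0]}'
python3 - <<'E'
import cv2,numpy as np
from station import ctrl
from h import *
s=ctrl.get_image("scene");d=ctrl.get_image("wrist")
o=ctrl.get_obs();print(o["tool_pos"],o["contact_force"])
out=[]
for im,(x,y,w) in((s,(270,195,90)),(d,(160,0,300))):
    g=np.uint8(255*(im["img"][y:y+w,x:x+w,::-1]/255.)**.5);out.append(cv2.resize(g,(400,400),interpolation=cv2.INTER_CUBIC))
cv2.imwrite("pics/c22.png",np.hstack(out))
E
```

```text
t: 34.4
tool_pos: [0.4609, 0.0413, 0.0176]
tool_rot: [1.998, -2.424, -0.0]
contact_force: [-0.3, 0.7, -0.2]
opening: -0.0
[0.46105465 0.04122038 0.01760067] [-0.41770831  0.36662902 -0.1028332 ]
```

View pics/c22.png

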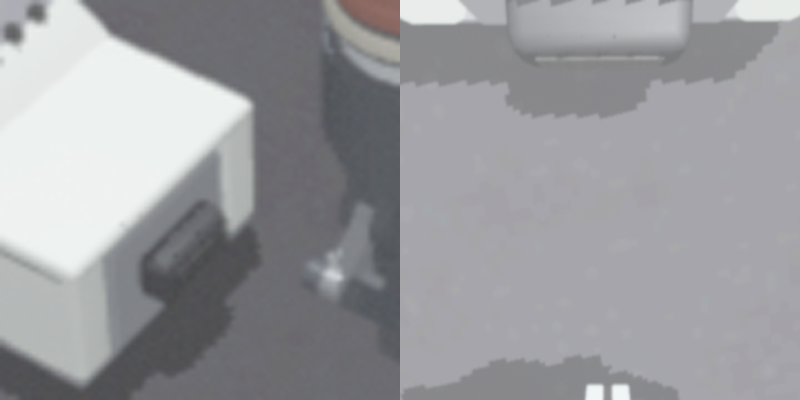

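The front is now flush with the housing. I raise clear and check again with the full scene.

```bash
python3 -m handwheel '{"offset":[[-0.2,0,0.4],[-0.4,0,0.9],[-0.6,0,1.5],[-0.8,0,2.2],[-0.8,0,2.9],[-0.8,0,3.4],[-0.8,0,3.4],[-0.8,0,3.4],[-0.8,0,3.4],[-0.8,0,3.4]],"roll":[0,0,0,0,0,0,0,0,0,0]}'
python3 - <<'E'
import cv2
from station import ctrl
im=ctrl.get_image("scene")["img"][:,:,::-1];cv2.imwrite("pics/s23.png",im)
w=ctrl.get_image("wrist")["img"][:,:,::-1];cv2.imwrite("pics/w23.png",w[0:300])
E
```

```text
t: 35.5
tool_pos: [0.4292, 0.041, 0.152]
tool_rot: [1.996, -2.423, -0.003]
contact_force: [0.2, -1.1, -0.4]
opening: -0.0001
```

View pics/s23.png

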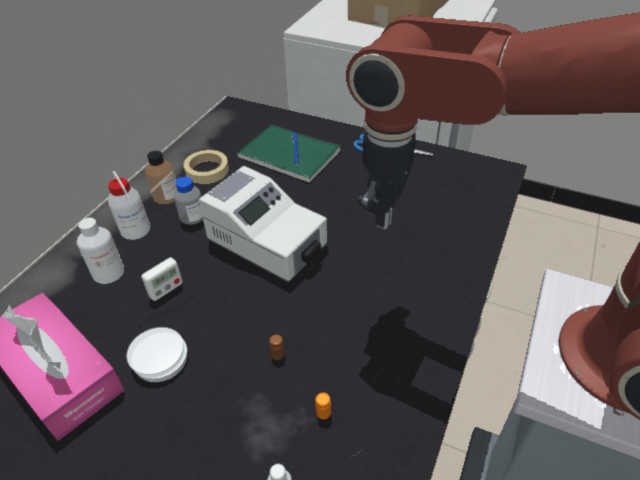

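View pics/w23.png

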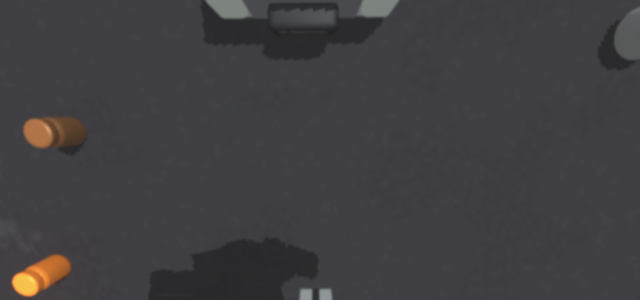

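```bash
python3 -c "
from station import ctrl
print(ctrl.finish_job())"
```

```text
the job is handed in; nothing more can be done
None
```

The sample vial is standing in the drawer's well, and the drawer is latched with its front flush with the housing. I handed the job in at about 35.6 s.

- **Vial:** I picked up the white vial between the brown and orange look-alikes. I lowered it into the well until it touched bottom at the expected height, with about 5 N. A picture after release showed it upright.
- **First press failed:** The drawer popped out again to about 23 mm. The closed fingertips sit about 12 mm above the nominal tool point, so they slid up over the pad and pressed on the housing instead, with up to about 29 N forward and 19 N upward.
- **Second approach missed:** I went higher, and the fingers passed over the drawer front without pressing it, touching it lightly (under about 4 N).
- **Final press worked:** With the tool lower, the drawer reached its stop at about 21 N. After letting go it stayed in. It was flush in the scene and wrist pictures right after release and again about 1 s later, with the arm clear.

**Not confirmed:**
- I could not see the vial once the drawer was closed. By my estimate the fingers cleared it by about 4 mm when they passed over the drawer front.
- The reagent bottle was hidden by the gripper in the last scene picture, and only its edge showed in the wrist view. I never went near it.

The gripper opening read 18 mm on the 23 mm vial throughout, but the hold was secure.

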